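# Put the kiln props away by shape

### The arm

A 7-joint arm with a two-finger parallel gripper is mounted at the origin on the work surface. World frame = base frame: x ahead of the robot, y to its left, z up, the work surface at z = 0. Lengths are in mm, angles in rad, forces in N, time in s.
With the tool pointing down it reaches from about 400 to 875 mm from the base axis. Payload 19.3 kg.
Tool frame: the origin (TCP) lies at the very end of the fingers, on their centre line; the grasp point (between the pads) lies 19 mm behind it (grip_point_offset is the z of the grasp point in the tool frame, in mm); z points along the fingers, y is the line along which they close (so a half turn about z gives the same grasp; the last joint's range is limited). The gripper opens to 85 mm and grips with 20 to 120 N. Pads are 22 mm wide; open, the fingers measure 114 mm over their backs; the gripper's body (76 mm by 85 mm) begins 54 mm behind the grasp point. The pads swing forward as they close: fully open they stand 13 mm farther back than shut.
Start: joints at [1.195, 0.521, -0.036, 1.599, 0.021, 1.021, -0.113], TCP at [188.132, -596.004, 231.291] pointing down, gripper open.
Joint ranges: [-2.91, 2.91], [-0.3, 2.13], [-1.5, 1.42], [0.17, 2.43], [-1.26, 4.41], [0.16, 1.93], [-2.52, 2.52]. Speed limits (rad/s): [1.89, 1.89, 2.39, 2.39, 3.01, 3.01, 3.01].

### API

Orientations are given as a 3x3 rotation matrix whose columns are the frame's x, y, z axes.
In Python, from workcell import movep, movel, goto_joints, open_gripper, clamp, wait, inverse_kinematics, read_state, camera, PlanningError, finish_job, grip_point_offset gives the robot as it stands. Calls block until the motion is done:
- movep(position, orientation): joint-space move of the TCP to a pose.
- movel(position, frame=None, max_speed=150, guard=None): straight line of the TCP; frame=None keeps the orientation; max_speed is the mean speed in mm/s. With guard (N) it stops when the force on the tool has changed by that much, and returns True; else False.
- goto_joints(angles): joint-space move.
- open_gripper() and clamp(): open the fingers fully, or close them until they stop; the grip force is fixed at half the most.
- wait(seconds).
- inverse_kinematics(position, orientation): joint angles nearest the present ones, or None.
- read_state(): the state.
- camera(name): name is "scene" or "top"; returns a dict with "image" (420x560x3 uint8, blue, green, red), "range_z" (420x560 float32, mm along the optical axis (not along the pixel's ray), 0 where there is no reading), "fx", "fy", "cx", "cy" (pixels), "dist_coeffs" ([k1, k2, p1, p2, k3] as OpenCV has them; the pictures are not rectified), "cam_to_world" (4x4, takes a point from camera to world coordinates). Camera axes: x right, y up, looking along -z (the intrinsics and any distortion apply to the point x, -y, -z); pixel columns grow to the right and rows downward; lengths in mm; the calibration is good to about 2 mm. A picture is of the moment at which its call begins.
A pose or a line that the arm cannot do raises PlanningError and nothing moves.
- finish_job(): hands the job in; it is judged then, once.
The state is a dict: "time": time; "qpos": joint angles; "qvel": joint speeds; "joint_efforts": joint torques, N m; "eef_pos": TCP position; "tool_rot": TCP orientation; "ft_force": force on the tool from outside, world axes, zero at the start; "torque": the same for the moment, N m; "finger_gap": finger opening in mm; "gripper_force": force on a finger pad.
Only numpy, scipy, OpenCV 4.12 (cv2) and the standard library are available. Lean on these libraries where they do the work, as an engineer would, in place of code of your own. Each camera call takes 0.05 s, during which the arm holds its last target. There are 200 camera calls.

### The job

Sort the five kiln props left on the glazing table into the three wooden trays: each prop goes into the tray that carries a sample of its own shape on the ledge at its far end, one prop to a bay (the flat one may take either bay of its tray). Leave every prop standing upright on the floor of its bay, set down rather than dropped and never tipped over, and leave the glaze jar and the mug where they are.

Things in the scene. Friction and masses are not known exactly. Their poses are not given: they have to be found in the camera images.
- square_a: Square kiln prop, solid, 32 x 32 x 60 mm, about 0.12 kg, sides along its x and y. One of two alike. Pale fireclay, loose; stands upright on the table at the start, 60 mm tall. Origin at the centre of its underside, z up along its height.
- square_b: Square kiln prop, solid, 32 x 32 x 60 mm, about 0.12 kg, sides along its x and y. One of two alike. Pale fireclay, loose; stands upright on the table at the start, 60 mm tall. Origin at the centre of its underside, z up along its height.
- tube_a: Round tube kiln prop, outer diameter 36 mm, bore 20 mm, height 60 mm, about 0.09 kg. One of two alike. Pale fireclay, loose; stands upright on the table at the start, 60 mm tall. Origin at the centre of its underside, z up along its height.
- tube_b: Round tube kiln prop, outer diameter 36 mm, bore 20 mm, height 60 mm, about 0.09 kg. One of two alike. Pale fireclay, loose; stands upright on the table at the start, 60 mm tall. Origin at the centre of its underside, z up along its height.
- flat: Flat oblong kiln prop, solid, 24 mm along its x, 52 mm along its y, 60 mm tall, about 0.15 kg. The only one. Pale fireclay, loose; stands upright on the table at the start, 60 mm tall. Origin at the centre of its underside, z up along its height.
- tray_square: Fixed brown wooden tray, sample: square, 32 mm. Origin: centre of the underside of its two-bay part, 160 (x) x 82 (y) x 20 mm high. 4 mm walls, floor top at z 4 mm; a 4 mm wall-high divider at x=0 makes two bays 74 x 74 mm inside, centred at x=-39 and +39 mm. A 20 mm high ledge beyond its +x (far) end, to x=+144 mm, has the fixed sample slice at x=+112 mm, top at z 38 mm.
- tray_tube: Fixed brown wooden tray, sample: ring, 36 mm. Origin: centre of the underside of its two-bay part, 160 (x) x 82 (y) x 20 mm high. 4 mm walls, floor top at z 4 mm; a 4 mm wall-high divider at x=0 makes two bays 74 x 74 mm inside, centred at x=-39 and +39 mm. A 20 mm high ledge beyond its +x (far) end, to x=+144 mm, has the fixed sample slice at x=+112 mm, top at z 38 mm.
- tray_flat: Fixed brown wooden tray, sample: oblong 24 x 52 mm. Origin: centre of the underside of its two-bay part, 160 (x) x 82 (y) x 20 mm high. 4 mm walls, floor top at z 4 mm; a 4 mm wall-high divider at x=0 makes two bays 74 x 74 mm inside, centred at x=-39 and +39 mm. A 20 mm high ledge beyond its +x (far) end, to x=+144 mm, has the fixed sample slice at x=+112 mm, top at z 38 mm.
- glaze_jar: Bystander: closed glaze jar with a white lid, 72 mm across, 85 mm tall, to the left of the work. Origin at the centre of its underside. Not to be moved.
- mug: Bystander: pale unglazed mug, 76 mm across, 85 mm tall, with a handle, to the right of the work. Origin at the centre of its underside. Not to be moved.
There are look-alikes about, which are no part of the job. Leave any pink or red look-alike of the tube_b alone.

How it is judged:
By the outcome, as a careful person would: the job done as asked, in the order asked, and still so for the second after the job is handed in, with the robot touching nothing.
It also fails if it takes over 120 s, if anything falls off the work surface, if the arm or the gripper's body presses on something with over 40 N, if the wrist force passes 120 N, or if a joint passes its speed limit or range.

## Working session

There is one attempt and no reset: what is moved stays moved. The work goes in short steps, each a Python script; the robot and the scene stay as the last script left them, time stands still between calls to the robot, and variables do not carry over. Pictures are saved under pics/ and viewed, at most 14 in all, crops included, and the job is handed in when it is done.

```bash
ls; mkdir -p pics; python3 - <<'E'
from workcell import *
import cv2,numpy as np
for n in("scene","top"):
    c=camera(n); cv2.imwrite(f"pics/{n}0.png",c["image"]); np.savez(f"{n}0.npz",**c)
    print(n,c["fx"],c["fy"],c["cx"],c["cy"],c["dist_coeffs"],np.round(c["cam_to_world"],3).tolist(),(c["range_z"]>0).mean())
s=read_state();print(s["time"],s["tool_rot"],s["finger_gap"],grip_point_offset)
E
```

```text
pics
scene 539.2672367398635 539.2672367398635 281.8723620101337 206.25676613632928 [-0.03820078  0.          0.          0.          0.        ] [[-0.771, -0.397, 0.497, 1182.326], [0.636, -0.47, 0.612, 839.728], [-0.01, 0.788, 0.615, 909.638], [0.0, 0.0, 0.0, 1.0]] 0.9962840136054422
top 508.23295092094446 508.23295092094446 281.54294970602257 212.68905922188554 [-0.13878111  0.          0.          0.          0.        ] [[-0.008, 0.984, -0.18, 227.084], [-1.0, -0.008, 0.003, 11.217], [0.001, 0.18, 0.984, 1641.447], [0.0, 0.0, 0.0, 1.0]] 0.9963052721088436
0.1 [[ 9.53607976e-01  3.01050954e-01 -3.89320795e-04]
 [ 3.01051195e-01 -9.53607486e-01  9.69414430e-04]
 [-7.94160858e-05 -1.04164682e-03 -9.99999454e-01]] 85.25093699650205 -18.700000000000003
```

View pics/top0.png

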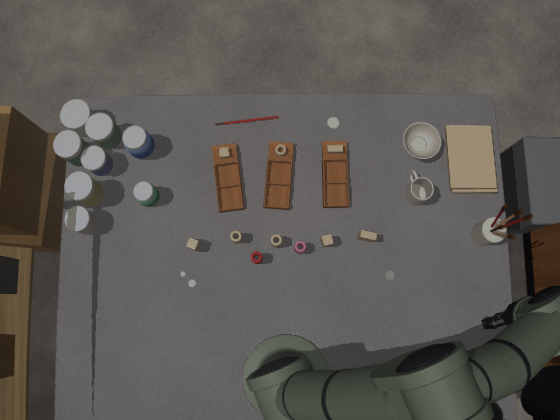

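View pics/scene0.png

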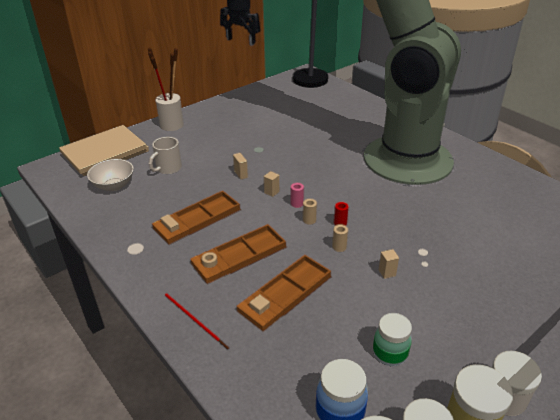

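The top picture shows, from left to right, a square prop (193,244), a tube (236,237), a tube (277,241), a pink tube (300,247), a square prop (327,240) and the flat prop (369,236). A red ring sits at (257,258). The trays are square at (228,178), tube at (280,175) and flat at (336,174), with their samples at the top (far) ends. The scene view agrees. The jar is at (146,194) and the mug at (421,188).

```bash
cat > vis.py <<'E'
import numpy as np, cv2
def K(c): return np.array([[c["fx"],0,c["cx"]],[0,c["fy"],c["cy"]],[0,0,1]],float)
def rays(c,uv):
    p=cv2.undistortPoints(np.float64(uv).reshape(-1,1,2),K(c),np.float64(c["dist_coeffs"])).reshape(-1,2)
    T=np.float64(c["cam_to_world"]); return T[:3,3],np.c_[p[:,0],-p[:,1],-np.ones(len(p))]@T[:3,:3].T
def onplane(c,uv,z):
    o,d=rays(c,uv); return o+d*((z-o[2])/d[:,2])[:,None]
def cloud(c):
    h,w=c["range_z"].shape; v,u=np.mgrid[:h,:w]
    o,d=rays(c,np.c_[u.ravel(),v.ravel()]); return (o+d*c["range_z"].reshape(-1,1)).reshape(h,w,3)
def tri(c1,uv1,c2,uv2):
    o1,d1=rays(c1,[uv1]);o2,d2=rays(c2,[uv2]);d1,d2=d1[0],d2[0]
    s=np.linalg.lstsq(np.c_[d1,-d2],o2-o1,rcond=None)[0]
    a,b=o1+s[0]*d1,o2+s[1]*d2; return (a+b)/2,np.linalg.norm(a-b)
def tops(c,lo=48,hi=75,X=(350,900),Y=(-350,350)):
    """blobs of pixels whose range puts them at prop-top height"""
    P=cloud(c); H=P[...,2]
    m=((H>lo)&(H<hi)&(P[...,0]>X[0])&(P[...,0]<X[1])&(P[...,1]>Y[0])&(P[...,1]<Y[1])).astype(np.uint8)
    n,L,st,ce=cv2.connectedComponentsWithStats(m)
    out=[]
    for i in range(1,n):
        if st[i,4]<25: continue
        k=L==i; z=np.median(P[k][:,2]); 
        cs=cv2.findContours(k.astype(np.uint8),cv2.RETR_EXTERNAL,cv2.CHAIN_APPROX_NONE)[0]
        q=onplane(c,cs[0].reshape(-1,2),z)[:,:2]
        (x,y),(w,h),a=cv2.minAreaRect(np.float32(q))
        out.append((ce[i],st[i,4],z,P[k][:,:2].mean(0),(x,y),(w,h),a,c["image"][k].mean(0),cs[0].reshape(-1,2)))
    return out
E
python3 - <<'E'
from vis import *
np.set_printoptions(suppress=True,precision=1)
C={n:dict(np.load(n+"0.npz")) for n in("top","scene")}
for n in C:
    c=C[n];P=cloud(c); k=(abs(P[...,0]-450)<60)&(abs(P[...,1])<200); z=P[k][:,2]; print(n,"table z",np.median(z),np.percentile(z,[5,95]))
    for t in tops(c): print(t[0],t[1],"z%.1f"%t[2],t[3],np.array(t[4]),np.array(t[5]),"a%.0f"%t[6],t[7])
c=C["top"]
cv2.imwrite("pics/crop.png",cv2.resize(c["image"][130:275,170:390],None,fx=3.6,fy=3.6,interpolation=cv2.INTER_CUBIC))
E
```

```text
top table z -0.3606922646486055 [-7.2 57.1]
[235.3 235.7] 75 z58.5 [444.3 153.1] [444.1 152.7] [34.2 33.7] a27 [109.9 129.7 139.8]
[368.3 234.8] 135 z58.5 [ 443.8 -266.1] [ 443.6 -266. ] [53.4 25.7] a77 [110.5 131.2 144.4]
[275.8 239.5] 73 z58.6 [431.5  25.5] [431.4  25.1] [31.4 34.8] a90 [110.2 130.4 141.5]
[327.  239.3] 108 z59.0 [ 430.8 -135.2] [ 430.4 -135.2] [32.9 33. ] a14 [113.2 134.3 147. ]
[192.  243.4] 98 z58.5 [420.7 289.6] [421.  289.2] [30.1 32.2] a64 [119.8 141.1 149.5]
[299.9 245.9] 75 z58.0 [410.7 -49.8] [410.4 -50. ] [31.4 31.6] a89 [110.   94.7 141.8]
[255.9 256.6] 77 z58.4 [378.2  88. ] [378.4  87.9] [31.3 34.5] a90 [ 46.4  47.8 127.2]
scene table z 0.8892471004871823 [-3.  58.2]
[239.2 159.4] 124 z58.6 [ 447.5 -258.4] [ 448.6 -256.6] [70.6 29. ] a75 [ 99.  130.5 154.9]
[270.6 177. ] 127 z57.9 [ 433.5 -130.1] [ 434.4 -129.1] [44.9 41.2] a11 [ 97.9 129.6 154.1]
[296.3 188.2] 124 z56.6 [412.9 -45.3] [413.4 -43.7] [50.1 35. ] a50 [ 96.8  75.3 150.7]
[309.2 204.2] 130 z57.4 [433.6  29.7] [434.4  31.9] [46.6 33.6] a49 [ 92.1 122.1 145.7]
[340.7 207.5] 129 z57.3 [381.3  92.2] [383.3  93.4] [50.  33.2] a45 [  7.    7.9 127.5]
[340. 231.] 152 z57.5 [447.1 157. ] [447.9 157.9] [45.4 34. ] a46 [ 91.4 120.8 144. ]
[389.2 256.5] 195 z58.7 [424.9 295.2] [426.1 295.4] [41.7 37.6] a67 [103.4 136.6 162.5]
```

View pics/crop.png

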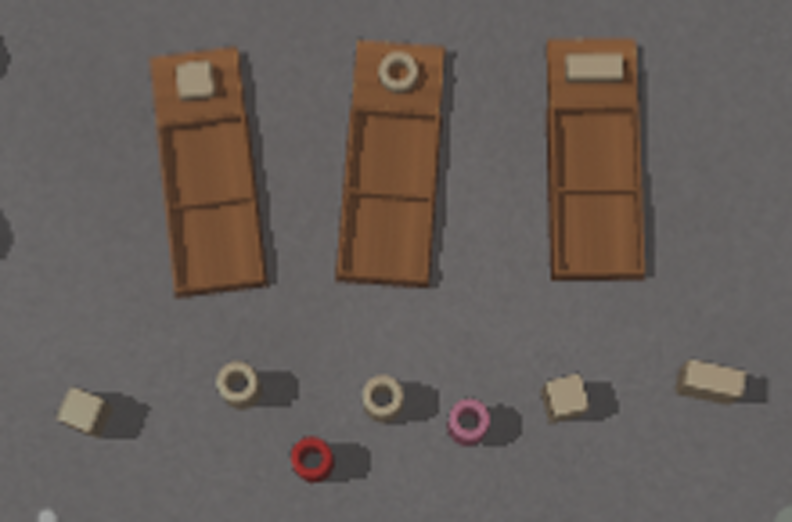

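The crop confirms the layout. The tray outlines are clear: square has its sample at crop (195,79), ring at (398,71) and oblong at (596,66). The pink tube (468,420) and the red tube (312,458) are to be left alone. Next I'll measure the trays and check the prop tops by triangulation.

```bash
python3 - <<'E'
from vis import *
np.set_printoptions(suppress=True,precision=1)
C={n:dict(np.load(n+"0.npz")) for n in("top","scene")}
A=[t for t in tops(C["top"],lo=50)]; B=tops(C["scene"],lo=56,hi=66)
for a in A:
    b=min(B,key=lambda b:np.hypot(*(b[3]-a[3])))
    p,e=tri(C["top"],a[0],C["scene"],b[0]); print("tri",a[3],b[3],p,"miss %.1f"%e, b[1])
for n in C:
    c=C[n];P=cloud(c);hsv=cv2.cvtColor(c["image"],cv2.COLOR_BGR2HSV)
    br=((hsv[...,0]<18)&(hsv[...,1]>110)&(P[...,0]>480)&(P[...,0]<800)&(abs(P[...,1])<260)&(P[...,2]<60)).astype(np.uint8)
    br=cv2.morphologyEx(br,cv2.MORPH_OPEN,np.ones((3,3)))
    for k in cv2.findContours(br,cv2.RETR_EXTERNAL,cv2.CHAIN_APPROX_NONE)[0]:
        if len(k)<60: continue
        q=onplane(c,k.reshape(-1,2),20)[:,:2]; (x,y),wh,a=cv2.minAreaRect(np.float32(q))
        print(n,(round(x,1),round(y,1)),np.array(wh),"a%.1f"%a,"\n   ",cv2.boxPoints(((x,y),wh,a)).round(0).tolist())
    m=((hsv[...,1]<110)&(hsv[...,2]>125)&(P[...,0]>600)&(P[...,0]<800)&(abs(P[...,1])<260)&(P[...,2]>25)&(P[...,2]<50)).astype(np.uint8)
    N,L,st,ce=cv2.connectedComponentsWithStats(m)
    for i in range(1,N):
        if st[i,4]>20: print(n,"sample",ce[i],st[i,4],P[L==i].mean(0))
    # rim height
    ks=(br>0)&(P[...,2]>13); print("wood high pts z",np.percentile(P[ks][:,2],[10,50,90]), "floor",np.percentile(P[(br>0)&(P[...,2]<13)][:,2],[10,50,90]))
E
```

```text
tri [444.3 153.1] [445.9 155.5] [444.2 153.5  57. ] miss 0.7 93
tri [ 444.  -266.2] [ 445.8 -261.1] [ 443.6 -265.9   56.7] miss 1.8 87
tri [431.6  25.5] [433.2  29. ] [431.4  26.   56.7] miss 1.5 79
tri [ 430.7 -135.4] [ 432.  -132.1] [ 430.4 -135.1   57.2] miss 1.3 88
tri [420.8 289.7] [422.9 293.8] [420.5 290.9  55.9] miss 1.9 143
tri [410.5 -49.8] [411.9 -47.2] [410.3 -49.5  57.8] miss 0.7 65
tri [378.3  87.8] [380.2  91. ] [378.1  88.3  56.6] miss 1.1 81
top (645.4, 184.5) [225.2  82.3] a6.8 
    [[529.0, 212.0], [538.0, 130.0], [762.0, 157.0], [752.0, 239.0]]
top (651.3, 16.3) [ 82.5 224.3] a85.1 
    [[536.0, -15.0], [759.0, -34.0], [767.0, 48.0], [543.0, 67.0]]
top (654.1, -169.1) [224.9  83.4] a0.3 
    [[541.0, -128.0], [542.0, -211.0], [767.0, -210.0], [766.0, -127.0]]
top sample [280.  148.8] 58 [735.1  10.3  35.4]
top sample [334.6 147.7] 101 [ 737.2 -169.9   37. ]
top sample [223.2 151.4] 86 [727.7 197.5  36.5]
wood high pts z [14.5 19.  23.8] floor [-1.6  3.4  9.2]
scene (650.7, 194.6) [233.   93.9] a6.8 
    [[529.0, 227.0], [541.0, 134.0], [772.0, 162.0], [761.0, 255.0]]
scene (656.5, 26.4) [ 99.5 229.5] a85.1 
    [[538.0, -13.0], [767.0, -33.0], [775.0, 66.0], [546.0, 86.0]]
scene (658.6, -159.2) [229.7 102.3] a0.0 
    [[544.0, -108.0], [544.0, -210.0], [774.0, -210.0], [773.0, -108.0]]
scene sample [169.2 220.9] 118 [ 736.  -167.    37.7]
scene sample [208.8 257.6] 88 [733.3  11.8  37.2]
scene sample [259.3 302.4] 164 [727.8 199.2  37.8]
wood high pts z [15.  19.  21.8] floor [ 1.6  4.6 10.2]
```

```bash
cat > ops.py <<'E'
from workcell import *
import numpy as np
rad=np.deg2rad
def frame(deg):
    """tool down, closing axis at deg in the world xy plane; takes the half turn not needed"""
    y=np.array([np.cos(rad(deg)),np.sin(rad(deg)),0.]); z=np.array([0,0,-1.]); return np.c_[np.cross(y,z),y,z]
def best(pos,deg):
    q0=np.array(read_state()["qpos"]); c=[]
    for d in(deg,deg+180):
        q=inverse_kinematics(pos,frame(d))
        if q is not None: c.append((abs(np.array(q)-q0).max(),d))
    return frame(min(c)[1])
ZT,HI=20,140
TR={"square":((646.9,184.9),6.8),"tube":((652.8,16.2),-4.9),"flat":((655.6,-169.1),0.3)}
def bay(t,side):
    (x,y),a=TR[t]; u=-32+39*side; return np.array([x+u*np.cos(rad(a)),y+u*np.sin(rad(a))]),a
def pick(xy,deg,hover=HI):
    R=best([*xy,hover],deg); movep([*xy,hover],R); movel([*xy,ZT],max_speed=130)
    clamp(); s=read_state(); print("grip gap %.1f F %.1f t %.1f"%(s["finger_gap"],s["gripper_force"],s["time"]))
def place(t,side,rel):
    movel([*read_state()["eef_pos"][:2],HI],max_speed=150)
    xy,a=bay(t,side); R=best([*xy,HI],a+rel); movep([*xy,HI],R)
    print("held gap %.1f"%read_state()["finger_gap"])
    movel([*xy,ZT+9],max_speed=130); hit=movel([*xy,ZT+2],max_speed=25,guard=4)
    s=read_state(); print("down",hit,np.round(s["eef_pos"],1)); wait(.2)
    open_gripper(); movel([*xy,HI],max_speed=150); print("t %.1f"%read_state()["time"])
E
python3 - <<'E'
from ops import *
import cv2
pick((443.9,-266),-13,200)
place("flat",-1,0)
c=camera("scene");cv2.imwrite("pics/s1.png",cv2.resize(c["image"][100:340,60:460],None,fx=2,fy=2))
E
```

```text
grip gap 23.7 F 58.9 t 3.8
held gap 23.5
down True [ 585.2 -169.7   24. ]
t 8.5
```

View pics/s1.png

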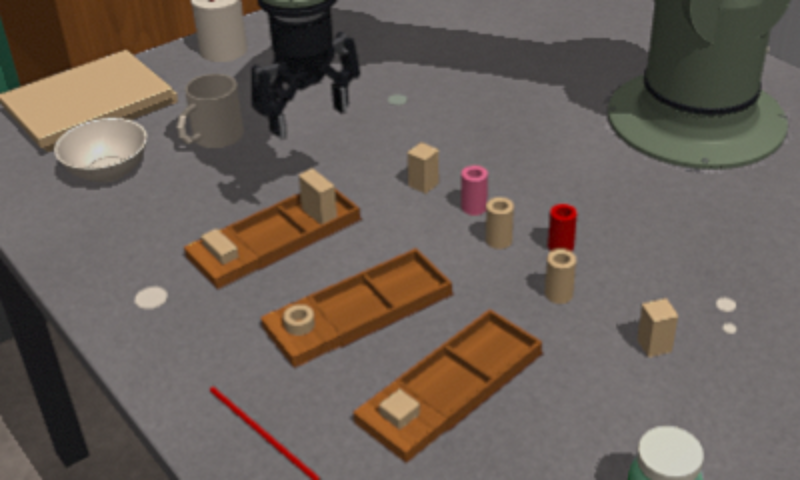

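The flat prop stands upright in the near bay (318,197), and nothing else has moved. I'll do the others, stopping if a grip width looks wrong.

```bash
python3 - <<'E'
from ops import *
import cv2
for xy,d,w,t,side,rel in [((430.6,-135.3),14,32,"square",1,90),((420.7,289.9),-26,32,"square",-1,90),((431.5,25.6),10,36,"tube",1,90),((444.2,153.2),0,36,"tube",-1,90)]:
    pick(xy,d)
    g=read_state()["finger_gap"]
    if abs(g-w)>2.5: print("bad grip",t); break
    place(t,side,rel)
c=camera("scene");cv2.imwrite("pics/s2.png",cv2.resize(c["image"][100:340,60:460],None,fx=2,fy=2)); np.savez("scene2.npz",**c)
E
```

```text
grip gap 31.4 F 58.7 t 10.8
held gap 31.8
down True [654.6 185.9  24.3]
t 16.2
grip gap 31.8 F 57.4 t 18.8
held gap 32.1
down True [577.1 176.7  24. ]
t 23.6
grip gap 35.0 F 58.1 t 26.2
held gap 35.7
down True [660.5  15.6  24.6]
t 31.4
grip gap 35.5 F 58.5 t 34.0
held gap 35.3
down True [582.7  22.2  24.5]
t 38.9
```

View pics/s2.png

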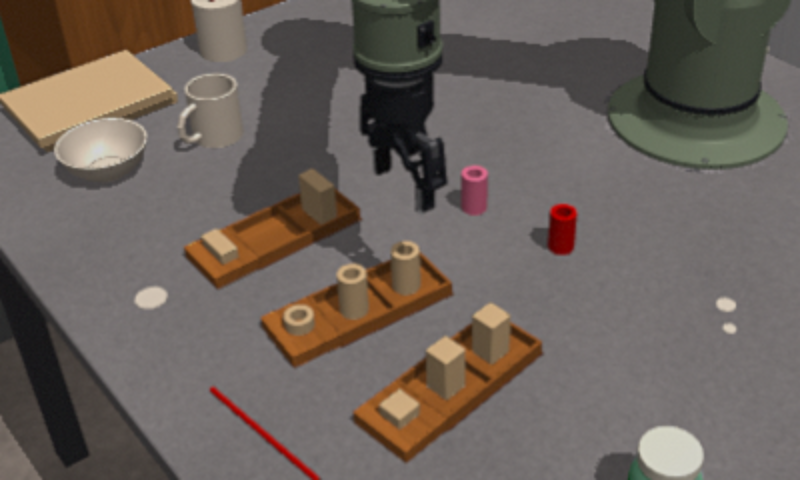

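All five props stand upright in their bays: tubes at (352,292) and (405,268), squares at (446,368) and (491,332), and the flat at (318,197). The pink and red tubes and the mug are untouched, and the gripper is clear. I'm handing in.

```bash
python3 - <<'E'
from workcell import *
from vis import *
for n in("scene","top"):
    for t in tops(camera(n),lo=55,hi=80,X=(540,720),Y=(-230,230)): print(n,t[3].round(0),round(float(t[2]),1),t[1])
print(finish_job())
E
```

```text
scene [ 587. -164.] 62.9 143
scene [585.  26.] 62.6 122
scene [661.  19.] 62.6 134
scene [581. 180.] 63.2 179
scene [656. 189.] 63.4 192
top [653. 185.] 62.9 99
top [578. 176.] 63.1 102
top [576.  27.] 61.9 36
the job is handed in; nothing more can be done
None
```

All five props were sorted into their matching trays, one to a bay, each set down and standing upright at the last check; the jar, mug and red and pink look-alikes were left alone, and the job was handed in at about 39 s of robot time (no verdict was returned).

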